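# Take the hand frother from its locked stand and hold it slanted in the mixing bowl

### The arm

A 6-joint arm with a two-finger parallel gripper is mounted at the origin on a cart in front of the work surface, level with it; the furniture and walls round the work are solid. World frame = base frame: x ahead of the robot, y to its left, z up, the work surface at z = 0. Lengths are in m, angles in degrees, forces in N, time in s.
With the tool pointing down it reaches from about 0.275 to 0.775 m from the base axis. Payload 14.6 kg.
Tool frame: the origin (TCP) lies at the very end of the fingers, on their centre line; the grasp point (between the pads) lies robot.pinch_z behind it (robot.pinch_z is the distance from the TCP to the grasp point, in m); z points along the fingers, y is the line along which they close (so a half turn about z gives the same grasp; the last joint's range is limited). The gripper opens to 85 mm and grips with 20 to 120 N. Pads are 22 mm wide; open, the fingers measure 114 mm over their backs; the gripper's body (76 mm by 85 mm) begins 54 mm behind the grasp point. The pads swing forward as they close: fully open they stand 13 mm farther back than shut.
Start: joints at [-8.898, 15.075, -2.767, 72.158, 0, 81.102], TCP at [0.525, -0, 0.231] pointing down, gripper open.
Joint ranges: [-151.79, 151.79], [-50.71, 97.33], [-67.44, 78.34], [-121.81, 120.89], [-77.56, 73.72], [-180, 180]. Speed limits (degrees/s): [108.29, 108.29, 147.25, 159.86, 180, 180].

### API

Orientations are given as a 3x3 rotation matrix whose columns are the frame's x, y, z axes.
In Python, from station import robot gives the robot as it stands.
- The arm moves only by the shell command python3 -m jog 'ROWS' [FORCE]. ROWS is a JSON object of lists of equal length, an entry for each row: "dp": the shift along the tool's x, y, z in m, a list of three; "dr": the turn, a rotation vector about the tool's x, y, z in rad, a list of three; "gripper": the opening, from -1 (shut) to 1 (fully open). In form: {"dp": [[dx, dy, dz], ...], "dr": [[rx, ry, rz], ...], "gripper": [gripper, ...]}. A call has 1 to 5 rows; each row is the pose to reach, as a shift and turn from the pose commanded when the call began, along the tool's axes at that moment; what a row does not reach only later rows make up. A row lasts 1/8 s, in which the tool goes at most 62.5 mm and 10.7 degrees, less where a joint would pass 70% of its speed; a pose out of reach is approached as far as the arm can. A call with a gripper value outside its range is refused whole. The fingers move at their own pace and stop on an object; FORCE is the grip in N (left out, the last holds). Time passes only in rows, so rows that repeat a pose let the fingers close. It gives the time, the measured TCP pose, the force, the opening and the grip force at its end, in the units of the state.
- robot.sense(): the state, without advancing time (a new reading comes with each control period).
- robot.snapshot(name): name is "scene" or "side" or "wrist"; returns a dict with "color" (420x560x3 uint8, red, green, blue), "fovy" (degrees; the focal length in pixels is half the picture's height over the tangent of half this angle, whatever the lens; pixels are square), "cx", "cy" (the principal point, pixels), "position" and "attitude" of the camera in the world. Camera axes: x right, y down, z forward; pixel columns grow to the right and rows downward; lengths in m; the calibration is good to about 2 mm. A picture is of the moment at which its call begins. There is no depth.
- robot.job_done(): hands the job in; it is judged then, once.
Trained networks look in a picture, given as the dict that the camera call returned (one of the last four; its "shot" number tells which), for a name from the list of things; names that differ only in an ending like _2 or _b are one class to them, and where a whole thing is asked for, a point or a joint stands for the part that bears it (a point fixed in the world has none). Each returns a list of dicts, best first, with "score" (0 to 1); they miss things now and then, are a little off and sometimes report something else, mostly with a low value. They report only what shows in the picture. A call takes as long as a camera call. They do not tell look-alikes from the thing itself.
- robot.recognise(picture, query): "extent" ([left, top, width, height] in pixels, round what is visible of it).
- robot.outline_of(picture, query): "pixels" (420x560 bool, what is visible of it) and "extent" ([left, top, width, height] in pixels, round what is visible of it).
- robot.place_of(picture, query): "uv" ([column, row] in pixels: a listed point, or the origin of a listed thing).
The state is a dict: "time": time; "joint_pos": joint angles; "qd": joint speeds; "joint_efforts": joint torques, N m; "position": TCP position; "tcp_rot": TCP orientation; "force": force on the tool from outside, world axes, zero at the start; "wrist_torque": the same for the moment, N m; "width": finger opening in m; "grip_force": force on a finger pad.
Only numpy, scipy, OpenCV 4.12 (cv2) and the standard library are available. Lean on these libraries where they do the work, as an engineer would, in place of code of your own. Each camera call takes 0.05 s, during which the arm holds its last target. There are 200 camera calls.

### The job

Swing the stand's keeper arm aside until it clicks home in its open position, with the frother still in its place. Then draw the hand frother up out of the stand, slant it at about 45 degrees (whisk lower), and bring the whisk down into the middle of the glass bowl, below the rim but clear of the glass. Finish still holding it there, motionless; never touch or shift the bowl, and leave the other things where they stand.

Things in the scene. Friction and masses are not known exactly. Their poses are not given: they have to be found in the camera images.
- stand: Fixed frother stand. Origin on the worktop on the axis of its well, z up, own x away from the robot turned left (yaw 0.3 to 0.8). Black base 90 mm (x) by 155 mm (y -110 to +45), 10 mm thick. Grey dock block 56 x 56 mm about the origin, top 76 mm high, round well 31 mm wide, 63 mm deep. A post 18 mm thick, 75 mm from the well axis on the own -y side, carries the keeper arm.
- keeper (a joint): Angle (rad) of the keeper arm about the upright post, anticlockwise from above: 0 = along the stand's own +y, shut over the frother (starts 0 to 0.2); ends at 1.70. Opening swings the knob towards the stand's own -x (the robot). Friction 0.02 N m; a ball detent resists from 1.3 to 1.5 rad (about 1 N at the knob), then the arm snaps into its seat at 1.7, where it stays.
- keeper_hinge (a point): Point on the keeper arm's vertical hinge axis at the top of the post, 166 mm above the worktop. The hub there is 24 mm across and ends 182 mm above the worktop (a 3 mm pin head on it). Just under the arm a black bracket with the detent ball reaches 40 mm from the axis towards the open side.
- keeper_knob (a point): Top centre of the keeper arm's orange upright knob, a cylinder 16 mm in diameter, 90 mm from the hinge axis; its top is 209 mm, the arm's top 180 mm, the arm's underside 166 mm above the worktop. The arm is 14 mm wide. The knob can be pinched from above or pushed sideways.
- frother: Loose hand frother, 145 mm long, 0.14 kg, round about its own z, which runs from whisk to handle end. Origin on the axis at the underside of its collar (38 mm across, z 0 to 5 mm), which rests on the dock's top. White handle 28 mm thick, z 5 to 85 mm. Below the collar a plug 27 mm wide, 16 mm long, then a 6 mm shaft. It must rise over 60 mm to leave the well. Shut keeper: 5 mm above the handle.
- grip (a point): Point on the frother's axis in its handle, 55 mm above the collar's underside (own z 55 mm): a good place to pinch.
- whisk (a point): Centre of the underside of the whisk ring (25 mm across, 6 mm high) at the frother's lower end, own z -60 mm; 115 mm from the point grip.
- bowl: Loose round clear glass bowl, 166 mm across the rim, 61 mm high, foot about 98 mm across, 0.62 kg, standing upright on the chopping board. Origin at the centre of its underside, z up; inner floor 6 mm above the origin, rim 61 mm above it. The wall flares from the foot to the rim.
- board: Fixed wooden chopping board, 240 mm (x) by 510 mm (y), 20 mm thick, laid across the sink. Origin at the centre of its underside, on the worktop's level.
- salt_shaker: Bystander: loose salt shaker with grey cap, 44 mm across, 90 mm high, on the right end of the board. Origin at the centre of its underside.
- spice_jar: Bystander: loose spice jar with red cap, 45 mm across, 106 mm high, on the right end of the board. Origin at the centre of its underside.
- green_tin: Bystander: loose small turquoise tin, 58 mm across, 72 mm high, on the worktop near its front edge, between stand and board. Origin at the centre of its underside.
Not all that is in view belongs to the job. What is shaped like the frother but turquoise is not meant.

How it is judged:
By the outcome, as a careful person would: the job done as asked, in the order asked, and still so for the second after the job is handed in, while the arm keeps its last pose, push and grip.
It also fails if it takes over 58 s, if anything falls off the work surface, if the arm or the gripper's body presses on something with over 40 N, if the wrist force passes 120 N, or if a joint passes its speed limit or range.

## Working session

There is one attempt and no reset: what is moved stays moved. The work goes in short steps, Python scripts to look and compute and a shell command to move; the robot and the scene stay as the last step left them, time stands still between calls to the robot, and variables do not carry over. Pictures are saved under pics/ and viewed, at most 10 in all, crops included, and the job is handed in when it is done.

```bash
ls; mkdir -p pics
cat > h.py <<'E'
import numpy as np, cv2
from station import robot
def ray(s,uv):
    f=s["color"].shape[0]/2/np.tan(np.radians(s["fovy"])/2)
    d=np.array(s["attitude"]).reshape(3,3)@np.array([(uv[0]-s["cx"])/f,(uv[1]-s["cy"])/f,1])
    return np.array(s["position"]),d/np.linalg.norm(d)
def atz(s,uv,z):
    p,d=ray(s,uv); return p+d*(z-p[2])/d[2]
def tri(obs):
    A=np.zeros((3,3));b=np.zeros(3)
    for s,uv in obs:
        p,d=ray(s,uv);M=np.eye(3)-np.outer(d,d);A+=M;b+=M@p
    return np.linalg.solve(A,b)
def proj(s,P):
    f=s["color"].shape[0]/2/np.tan(np.radians(s["fovy"])/2)
    c=np.array(s["attitude"]).reshape(3,3).T@(np.array(P)-np.array(s["position"]))
    return np.array([s["cx"]+f*c[0]/c[2],s["cy"]+f*c[1]/c[2]])
def save(s,n,crop=None,k=1):
    im=s["color"][:,:,::-1]
    if crop: l,t,w,h=crop; im=im[t:t+h,l:l+w]
    cv2.imwrite(f"pics/{n}.png",cv2.resize(im,None,fx=k,fy=k,interpolation=cv2.INTER_CUBIC))
E
python3 - <<'E'
from h import *
S={n:robot.snapshot(n) for n in("scene","side","wrist")}
print(robot.pinch_z)
a=np.hstack([S["scene"]["color"],S["side"]["color"]])
for n,s in S.items(): save(s,n+"0"); print(n,np.round(s["position"],3),s["fovy"],s["color"].shape)
for q in["stand","keeper_hinge","keeper_knob","frother","grip","whisk","bowl","board","salt_shaker","spice_jar","green_tin"]:
  for n,s in S.items():
    print(q,n,[(np.round(r["uv"]).tolist(),round(r["score"],2)) for r in robot.place_of(s,q)][:4])
E
```

```text
pics
0.0187
scene [ 0.443 -1.235  0.865] 49.59901339073686 (420, 560, 3)
side [-0.156  0.944  0.924] 43.22371102231322 (420, 560, 3)
wrist [0.524 0.07  0.374] 61.707114031231065 (420, 560, 3)
stand scene [([268.0, 197.0], 0.86)]
stand side []
stand wrist []
keeper_hinge scene [([283.0, 164.0], 0.64)]
keeper_hinge side [([220.0, 253.0], 0.74)]
keeper_hinge wrist []
keeper_knob scene [([264.0, 148.0], 0.45)]
keeper_knob side [([214.0, 267.0], 0.53)]
keeper_knob wrist []
frother scene [([290.0, 206.0], 0.67), ([271.0, 182.0], 0.41)]
frother side [([214.0, 307.0], 0.81), ([242.0, 258.0], 0.6)]
frother wrist [([289.0, 16.0], 0.76), ([250.0, 319.0], 0.49)]
grip scene [([273.0, 168.0], 0.66), ([294.0, 190.0], 0.49)]
grip side [([213.0, 288.0], 0.85), ([237.0, 240.0], 0.63)]
grip wrist []
whisk scene [([295.0, 218.0], 0.75)]
whisk side [([240.0, 274.0], 0.97), ([313.0, 177.0], 0.33), ([218.0, 330.0], 0.28)]
whisk wrist [([292.0, 28.0], 0.59)]
bowl scene [([289.0, 271.0], 0.65)]
bowl side [([310.0, 219.0], 0.95)]
bowl wrist [([251.0, 318.0], 0.95)]
board scene [([298.0, 277.0], 0.98)]
board side [([306.0, 218.0], 0.78)]
board wrist [([253.0, 319.0], 0.26)]
salt_shaker scene [([334.0, 314.0], 0.58), ([268.0, 329.0], 0.55), ([300.0, 277.0], 0.29)]
salt_shaker side []
salt_shaker wrist []
spice_jar scene [([333.0, 315.0], 0.98)]
spice_jar side [([313.0, 178.0], 0.69)]
spice_jar wrist []
green_tin scene [([250.0, 226.0], 0.89)]
green_tin side [([290.0, 288.0], 0.71)]
green_tin wrist [([134.0, 48.0], 0.72)]
```

```bash
python3 - <<'E'
import cv2
a=cv2.imread("pics/scene0.png")[100:350,150:420];b=cv2.imread("pics/side0.png")[120:370,140:410]
cv2.imwrite("pics/m0.png",cv2.resize(__import__("numpy").hstack([a,b]),(800,370),interpolation=cv2.INTER_CUBIC))
E
python3 - <<'E'
from h import *
a=robot.snapshot("scene");b=robot.snapshot("side")
for q,u,v in[("hinge",(283,164),(220,253)),("knob",(264,148),(214,267)),("grip",(273,168),(213,288)),("frother",(271,182),(214,307)),("grip2",(294,190),(237,240)),("frother2",(290,206),(242,258)),("bowl",(289,271),(310,219)),("tin",(250,226),(290,288))]: 
  P=tri([(a,u),(b,v)]);print(q,np.round(P,3),np.round(proj(a,P)-u,1),np.round(proj(b,P)-v,1))
print(atz(a,(268,197),0),atz(a,(333,315),.02),atz(a,(268,329),.02),atz(b,(313,178),.02))
E
```

```text
hinge [0.496 0.247 0.167] [-1.   0.7] [-1.6 -1.1]
knob [0.437 0.325 0.203] [ 0.7 -0.5] [1.3 0.9]
grip [0.464 0.312 0.124] [-0.1  0.1] [-0.2 -0.1]
frother [0.459 0.315 0.067] [ 1.1 -0.7] [2.  1.2]
grip2 [0.53  0.141 0.118] [-0.4  0.3] [-0.6 -0.4]
frother2 [0.518 0.137 0.06 ] [ 0.5 -0.4] [0.7 0.5]
bowl [ 0.495 -0.162  0.009] [ 0.5 -0.2] [0.5 0.2]
tin [0.381 0.114 0.002] [ 2.3 -1.2] [3.3 1.5]
[0.4405439  0.31349157 0.        ] [ 0.59653736 -0.36756507  0.02      ] [ 0.42622779 -0.40507767  0.02      ] [ 0.60052283 -0.35469397  0.02      ]
```

View pics/m0.png

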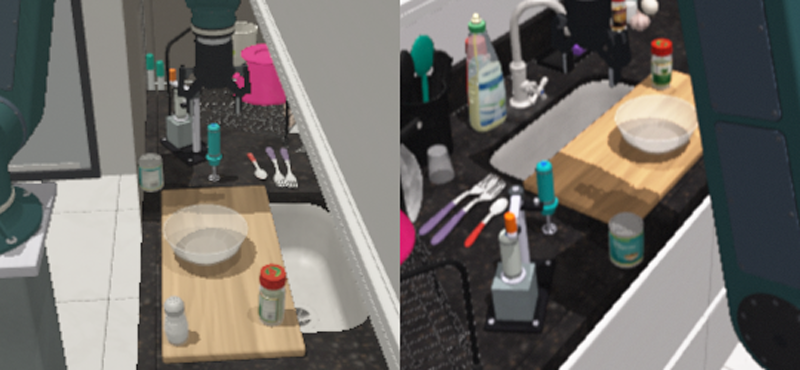

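The scene shows the white frother in the grey dock at about scene (271,168), side (213,288), with the keeper's orange knob over it. The turquoise look-alike is free-standing at scene (294,190), side (237,240). The one meant is the white one in the dock. I'll confirm it in a close wrist view.

Run:
```python
from h import *
s=robot.sense(); print(np.round(s["tcp_rot"],3), s["position"]); w=robot.snapshot("wrist"); print(np.round(w["attitude"],3))
R=np.array(s["tcp_rot"]).reshape(3,3);print(R.T@(np.array([.46,.19,.32])-s["position"]))
```

```text
[[ 0.  1. -0.]
 [ 1. -0.  0.]
 [ 0. -0. -1.]] [5.24991870e-01 6.75573968e-06 2.31263432e-01]
[[ 1.     0.    -0.   ]
 [ 0.    -0.962 -0.273]
 [-0.     0.273 -0.962]]
[ 0.1899932  -0.06499817 -0.08873205]
```

```bash
python3 -m jog '{"dp":[[0.03,-0.01,-0.06],[0.09,-0.03,-0.1],[0.15,-0.05,-0.1],[0.21,-0.065,-0.1],[0.26,-0.065,-0.1]],"dr":[[0,0,0],[0,0,0],[0,0,0],[0,0,0],[0,0,0]],"gripper":[1,1,1,1,1]}'; python3 -m jog '{"dp":[[0,0,0],[0,0,0]],"dr":[[0,0,0],[0,0,0]],"gripper":[1,1]}'
python3 - <<'E'
from h import *
w=robot.snapshot("wrist");a=robot.snapshot("scene");b=robot.snapshot("side");save(w,"w1")
for q in["stand","keeper_hinge","keeper_knob","frother","grip"]:
  o={}
  for n,s in(("w",w),("a",a),("b",b)):
    r=robot.place_of(s,q); print(q,n,[(np.round(x["uv"],1).tolist(),round(x["score"],2)) for x in r][:3])
    if r and n=="w":
      z={"stand":0,"keeper_hinge":.166,"keeper_knob":.209,"frother":.076,"grip":.131}[q]
      for x in r[:2]: print("   ",np.round(atz(s,x["uv"],z),4))
E
```

```text
time: 2.58
position: [0.4591, 0.26, 0.332]
tcp_rot: [[0.0, 1.0, 0.001], [1.0, -0.0, 0.0], [0.0, 0.001, -1.0]]
force: [1.9, -0.4, -0.0]
width: 0.0853
grip_force: 0.0
time: 2.82
position: [0.4601, 0.2582, 0.3311]
tcp_rot: [[-0.001, 1.0, -0.0], [1.0, 0.001, -0.0], [-0.0, -0.0, -1.0]]
force: [-0.4, -0.4, -0.5]
width: 0.0852
grip_force: 0.0
stand w [([277.3, 112.8], 0.62)]
    [0.4556 0.315  0.    ]
stand a [([273.1, 199.9], 0.71)]
stand b [([217.8, 327.6], 0.61)]
keeper_hinge w [([320.6, 195.7], 0.74)]
    [0.4961 0.2468 0.166 ]
keeper_hinge a [([280.9, 165.0], 0.69)]
keeper_hinge b [([217.8, 251.5], 0.8)]
keeper_knob w [([277.5, 112.6], 0.74)]
    [0.4574 0.3208 0.209 ]
keeper_knob a [([266.1, 148.2], 0.43), ([270.7, 333.4], 0.4)]
keeper_knob b [([216.2, 263.0], 0.76), ([367.3, 182.8], 0.43)]
frother w [([336.8, 258.8], 0.89), ([276.3, 113.3], 0.86), ([278.5, 116.2], 0.35)]
    [0.5294 0.1427 0.076 ]
    [0.4551 0.3166 0.076 ]
frother a [([294.5, 203.5], 0.72), ([297.2, 278.2], 0.3)]
frother b [([241.6, 258.4], 0.85), ([215.3, 305.1], 0.6)]
grip w [([276.0, 116.0], 0.89), ([346.8, 281.0], 0.56), ([226.1, 252.2], 0.48)]
    [0.4554 0.3156 0.131 ]
    [0.5317 0.1422 0.131 ]
grip a [([271.8, 169.9], 0.65), ([291.9, 191.5], 0.54)]
grip b [([213.1, 287.9], 0.85), ([237.1, 243.1], 0.7), ([216.2, 326.7], 0.66)]
```

View pics/w1.png

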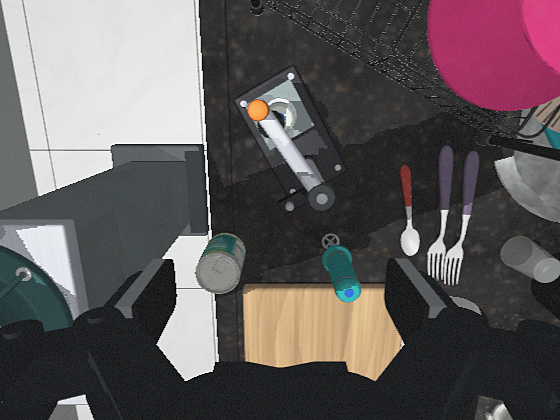

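The wrist view shows the orange knob at (258,110), the hub at (321,197), and the white handle end, ringed by its collar, under the arm at about (281,114). The turquoise look-alike is at (342,275).

Run:
```python
from h import *
w=robot.snapshot("wrist")
h=cv2.cvtColor(w["color"],cv2.COLOR_RGB2HSV)
m=(cv2.inRange(h,(5,150,130),(22,255,255)))[60:180,200:340]
n,l,st,c=cv2.connectedComponentsWithStats(m);i=1+np.argmax(st[1:,4]);uv=c[i]+[200,60];print(st[i],uv)
K=atz(w,uv,.207);H=atz(w,(320.8,197),.185)
print("knob",K,"hinge",H,np.hypot(*(K-H)[:2]),"absangle",np.arctan2(-(K-H)[0],(K-H)[1]))
for q in["frother","grip"]:
  for x in robot.outline_of(w,q)[:3]: print(q,x["extent"],x["score"])
save(w,"w1c",(200,50,180,170),4)
```

```text
[ 47  40  21  21 342] [257.24853801 110.01754386]
knob [0.4426533  0.32275511 0.207     ] hinge [0.49410005 0.25077579 0.185     ] 0.08847479931343794 absangle 0.6205526173810112
frother [319.7, 231.2, 42.3, 69.4] 0.95
frother [265.5, 95.7, 31.6, 37.1] 0.59
grip [324.7, 235.9, 39.2, 66.3] 0.64
grip [266.4, 97.0, 36.1, 33.8] 0.58
```

View pics/w1c.png

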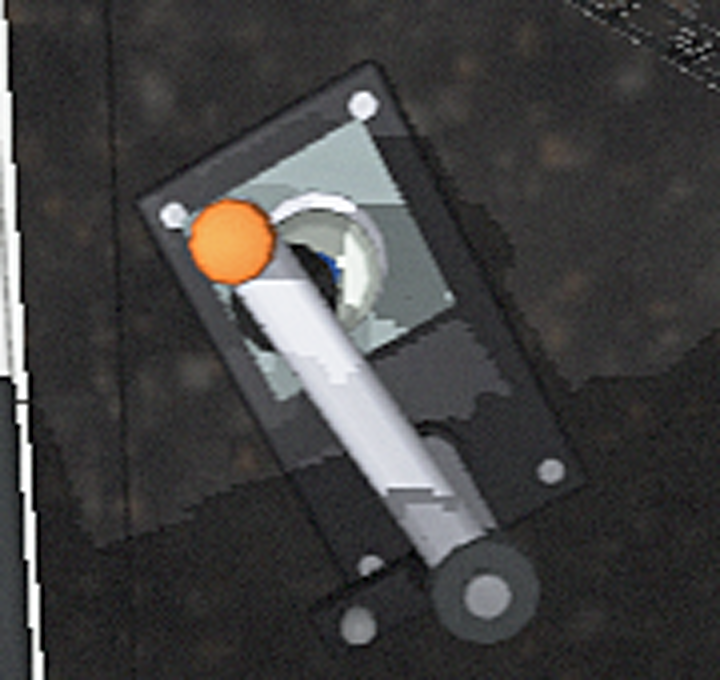

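The enlarged crop confirms it: the white handle with its collar sits in the grey dock under the keeper arm, so this is the frother meant. Next I'll fit the stand's pose.

Run:
```python
from h import *
from scipy.optimize import least_squares
w=robot.snapshot("wrist")
c=lambda x,y:np.array([200+x/4-.4,50+y/4-.4])
obs=[((.045,.045,.01),c(375,61)),((-.045,.045,.01),c(137,205)),((.045,-.11,.01),c(584,480)),((.028,-.028,.076),c(454,300)),((0,-.075,.185),c(487,597))]
def pt(p,P): 
  s,k=np.sin(p[2]),np.cos(p[2]);return np.array([p[0]+k*P[0]-s*P[1],p[1]+s*P[0]+k*P[1],P[2]])
f=lambda p:np.concatenate([proj(w,pt(p,P))-u for P,u in obs])
r=least_squares(f,[.46,.315,.47],loss="soft_l1");p=r.x;print(p,np.round(f(p),1))
H=pt(p,(0,-.075,.18));K=atz(w,(257.25,110),.207);print("H",H,"K",K,np.hypot(*(K-H)[:2]),"theta",np.arctan2(-(K-H)[0],(K-H)[1])-p[2])
print("collar px",(proj(w,pt(p,(0,0,.081)))-[200,50])*4)
```

```text
[0.45803352 0.31427263 0.51275686] [-0.5 -2.3 -3.2 -1.   3.1  1.1  0.1  0.9  0.2  0.2]
H [0.49482713 0.24891798 0.18      ] K [0.44266025 0.32276066 0.207     ] 0.09041087027733985 theta 0.10229137968253277
collar px [315.20586167 263.15338608]
```

```bash
python3 -m jog '{"dp":[[0.02,-0.005,0.02],[0.04,-0.01,0.04],[0.0628,-0.0173,0.06],[0.0628,-0.0173,0.08],[0.0628,-0.0173,0.08]],"dr":[[0,0,-0.17],[0,0,-0.34],[0,0,-0.5],[0,0,-0.615],[0,0,-0.615]],"gripper":[0.3,0.3,0.2,0.2,0.2]}'
python3 - <<'E'
from h import *
s=robot.sense();print(np.round(s["joint_pos"],1));R=np.array(s["tcp_rot"]);print(R.T@(np.array([.4427,.3228,.186])-s["position"]))
E
```

```text
time: 4.55
position: [0.4422, 0.3209, 0.2503]
tcp_rot: [[-0.577, 0.817, -0.002], [0.817, 0.577, -0.001], [0.0, -0.002, -1.0]]
force: [-0.1, 0.4, -0.3]
width: 0.0513
grip_force: 0.0
[27.4 17.   3.  76.1 -0.  82.2]
[0.00120651 0.00167486 0.06432982]
```

```bash
python3 -m jog '{"dp":[[0.001,0.001,0.03],[0.001,0.001,0.055],[0.001,0.001,0.064],[0.001,0.001,0.064],[0.001,0.001,0.064]],"dr":[[0,0,0],[0,0,0],[0,0,0],[0,0,0],[0,0,0]],"gripper":[0.2,0.2,0.2,0.2,-0.2]}' 20; python3 -m jog '{"dp":[[0,0,0],[0,0,0],[0,0,0],[0,0,0]],"dr":[[0,0,0],[0,0,0],[0,0,0],[0,0,0]],"gripper":[-1,-1,-1,-1]}' 20
python3 - <<'E'
from h import *
s=robot.sense();T=np.array(s["position"]);H=np.array([.4945,.2495]);d=T[:2]-H;a=np.arctan2(-d[0],d[1]);print(np.hypot(*d),a)
R=np.array(s["tcp_rot"])
for st in(.15,.3,.45,.6,.75):
  v=.0903*np.array([-np.sin(a+st),np.cos(a+st)])+H;print(st,np.round(R.T@np.append(v-T[:2],0),4))
E
```

```text
time: 5.18
position: [0.4436, 0.3227, 0.1884]
tcp_rot: [[-0.576, 0.817, 0.001], [0.817, 0.576, 0.001], [-0.0, 0.002, -1.0]]
force: [0.6, 0.1, -0.1]
width: 0.035
grip_force: 0.0
time: 5.68
position: [0.4434, 0.3227, 0.1879]
tcp_rot: [[-0.577, 0.817, 0.001], [0.817, 0.577, 0.001], [-0.0, 0.001, -1.0]]
force: [-0.4, 0.1, 5.6]
width: 0.0151
grip_force: 21.6
0.08926606201915659 0.6100306144383539
0.15 [ 0.0001 -0.0135 -0.    ]
0.3 [-0.0029 -0.0267 -0.    ]
0.45 [-0.0078 -0.0393 -0.    ]
0.6 [-0.0145 -0.0511 -0.0001]
0.75 [-0.0229 -0.0617 -0.0001]
```

```bash
python3 -m jog '{"dp":[[0,-0.0135,0],[-0.003,-0.0267,0],[-0.0078,-0.0393,0],[-0.0145,-0.0511,0],[-0.0229,-0.0617,0]],"dr":[[0,0,-0.15],[0,0,-0.3],[0,0,-0.45],[0,0,-0.6],[0,0,-0.75]],"gripper":[-1,-1,-1,-1,-1]}'
cat > arc.py <<'E'
from h import *
s=robot.sense();T=np.array(s["position"]);H=np.array([.4945,.2495]);d=T[:2]-H;a=np.arctan2(-d[0],d[1]);print(np.hypot(*d),"theta",a-.51,"force",s["force"],s["width"])
R=np.array(s["tcp_rot"]);print("tool yaw",np.arctan2(R[1,1],R[0,1])-.51)
for th in(1.0,1.15,1.3,1.45,1.6,1.7,1.75,1.8):
  v=.09*np.array([-np.sin(th+.51),np.cos(th+.51)])+H;print(th,np.round(R.T@np.append(v-T[:2],0),4))
E
python3 arc.py
```

```text
time: 6.3
position: [0.4069, 0.2677, 0.1879]
tcp_rot: [[-0.98, 0.2, 0.003], [0.2, 0.98, -0.0], [-0.003, 0.0, -1.0]]
force: [9.8, -3.1, 0.8]
width: 0.0153
grip_force: 21.3
0.08944459735269822 theta 0.8555644028162754 force [ 9.84050673 -3.14649264  0.75446827] 0.01526751814092875
tool yaw 0.8595293585762462
1.0 [-0.0003 -0.013  -0.    ]
1.15 [-0.0032 -0.0261  0.    ]
1.3 [-0.008  -0.0387  0.    ]
1.45 [-0.0147 -0.0505  0.    ]
1.6 [-0.023  -0.0611  0.    ]
1.7 [-0.0294 -0.0674  0.0001]
1.75 [-0.0328 -0.0703  0.0001]
1.8 [-0.0364 -0.0731  0.0001]
```

```bash
python3 -m jog '{"dp":[[-0.001,-0.013,0],[-0.004,-0.0261,0],[-0.009,-0.0387,0],[-0.0157,-0.0505,0],[-0.024,-0.0611,0]],"dr":[[0,0,-0.145],[0,0,-0.295],[0,0,-0.445],[0,0,-0.595],[0,0,-0.745]],"gripper":[-1,-1,-1,-1,-1]}'
python3 arc.py
```

```text
time: 6.92
position: [0.4174, 0.2031, 0.1879]
tcp_rot: [[-0.856, -0.518, 0.001], [-0.518, 0.856, 0.0], [-0.001, -0.0, -1.0]]
force: [3.5, 1.4, 4.4]
width: 0.0148
grip_force: 21.6
0.0899874967144885 theta 1.6021582128953342 force [3.49703576 1.38663637 4.44474322] 0.014787206560280366
tool yaw 1.6047771915501163
1.0 [-0.016   0.0509 -0.    ]
1.15 [-0.0091  0.0393 -0.    ]
1.3 [-0.0041  0.0268 -0.    ]
1.45 [-0.0011  0.0136 -0.    ]
1.6 [ 0.      0.0002 -0.    ]
1.7 [-0.0004 -0.0088  0.    ]
1.75 [-0.0009 -0.0133  0.    ]
1.8 [-0.0017 -0.0177  0.    ]
```

```bash
python3 -m jog '{"dp":[[-0.0006,-0.006,0],[-0.001,-0.011,0],[-0.001,-0.011,0]],"dr":[[0,0,-0.06],[0,0,-0.11],[0,0,-0.11]],"gripper":[-1,-1,-1]}'
python3 arc.py; python3 -m jog '{"dp":[[0,0,0],[0,0,0],[0,0,0],[0,0,-0.05],[0,0,-0.1]],"dr":[[0,0,0],[0,0,0],[0,0,0],[0,0,0],[0,0,0]],"gripper":[0,0,0,0,0]}'
```

```text
time: 7.3
position: [0.4229, 0.1949, 0.1877]
tcp_rot: [[-0.796, -0.605, -0.001], [-0.605, 0.796, 0.002], [-0.0, 0.002, -1.0]]
force: [-5.7, 3.7, 9.8]
width: 0.0154
grip_force: 22.0
0.09006872019399864 theta 1.7120263392346076 force [-5.66326947  3.71202475  9.83608693] 0.015416488513507095
tool yaw 1.7106145715853838
1.0 [-0.0219  0.0588  0.0001]
1.15 [-0.0138  0.048   0.0001]
1.3 [-0.0075  0.0361  0.0001]
1.45 [-0.0031  0.0233  0.    ]
1.6 [-0.0006  0.0101  0.    ]
1.7 [-0.0001  0.0011  0.    ]
1.75 [-0.0001 -0.0034 -0.    ]
1.8 [-0.0004 -0.0079 -0.    ]
time: 7.92
position: [0.423, 0.1944, 0.2884]
tcp_rot: [[-0.797, -0.605, -0.001], [-0.605, 0.797, -0.0], [0.001, 0.0, -1.0]]
force: [0.2, 0.0, 0.8]
width: 0.0427
grip_force: 0.0
```

```bash
python3 -m jog '{"dp":[[-0.02,0.015,-0.02],[-0.04,0.03,-0.03],[-0.06,0.045,-0.03],[-0.08,0.06,-0.03],[-0.1,0.0755,-0.03]],"dr":[[0,0,0.18],[0,0,0.36],[0,0,0.54],[0,0,0.72],[0,0,0.9]],"gripper":[0.2,0.2,0.2,0.2,0.2]}' >/dev/null;python3 -m jog '{"dp":[[0,0,0],[0,0,0],[0,0,0],[0,0,0],[0,0,0]],"dr":[[0,0,0.17],[0,0,0.34],[0,0,0.51],[0,0,0.68],[0,0,0.81]],"gripper":[0.2,0.2,0.2,0.2,0.2]}';python3 -m jog '{"dp":[[0,0,0]],"dr":[[0,0,0]],"gripper":[0.2]}' >/dev/null
python3 - <<'E'
from h import *
w=robot.snapshot("wrist");save(w,"w2");s=robot.sense();print(s["joint_pos"])
for q in["keeper_hinge","keeper_knob","frother","grip","bowl"]:
    z={"stand":0,"keeper_hinge":.166,"keeper_knob":.209,"frother":.076,"grip":.131,"bowl":.02}[q]
    for x in robot.place_of(w,q)[:2]: print(q,x["uv"],x["score"],np.round(atz(w,x["uv"],z),4))
for P in[(.457,.3145,.161),(.457,.3145,.081),(.422,.196,.209)]:print(proj(w,P))
E
```

```text
time: 9.18
position: [0.4574, 0.3151, 0.3171]
tcp_rot: [[-0.484, 0.875, -0.0], [0.875, 0.484, -0.0], [-0.0, -0.0, -1.0]]
force: [-1.0, -0.2, 0.0]
width: 0.051
grip_force: 0.0
[ 2.61594711e+01  1.77744053e+01  1.43630629e+01  8.65999691e+01
 -2.72913737e-03  8.67722200e+01]
keeper_hinge [281.5, 267.5] 0.81 [0.4951 0.2497 0.166 ]
frother [260.8, 313.3] 0.93 [0.5254 0.1439 0.076 ]
frother [276.2, 167.2] 0.59 [0.4525 0.3141 0.076 ]
grip [263.5, 340.7] 0.7 [0.5296 0.1485 0.131 ]
grip [278.4, 181.0] 0.61 [0.4567 0.3123 0.131 ]
[279.77983268 186.40933352]
[279.90968226 169.64651991]
[170.18973492 303.95033487]
```

View pics/w2.png

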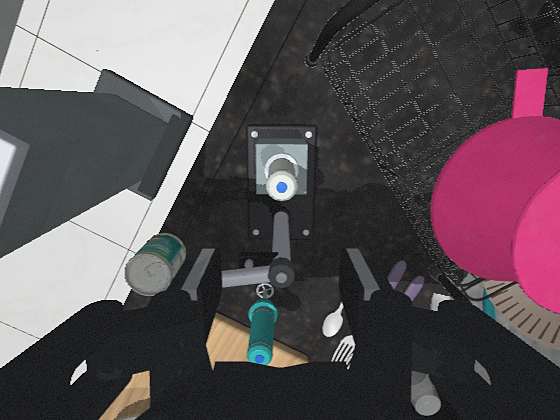

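```bash
python3 -m jog '{"dp":[[0,0.0005,0.05],[0,0.0005,0.1],[0,0.0005,0.15],[0,0.0005,0.19],[0,0.0005,0.205]],"dr":[[0,0,0],[0,0,0],[0,0,0],[0,0,0],[0,0,0]],"gripper":[0.2,0.2,0.2,0.2,0.2]}';python3 -m jog '{"dp":[[0,0,0],[0,0,0],[0,0,0],[0,0,0],[0,0,0]],"dr":[[0,0,0],[0,0,0],[0,0,0],[0,0,0],[0,0,0]],"gripper":[0.2,-1,-1,-1,-1]}' 60
```

```text
time: 10.22
position: [0.4567, 0.3148, 0.11]
tcp_rot: [[-0.489, 0.872, -0.003], [0.872, 0.489, -0.001], [0.0, -0.003, -1.0]]
force: [-0.4, 1.3, -0.3]
width: 0.0511
grip_force: 0.0
time: 10.85
position: [0.4584, 0.3157, 0.1135]
tcp_rot: [[-0.488, 0.873, 0.002], [0.873, 0.488, 0.001], [-0.0, 0.002, -1.0]]
force: [-0.3, -0.7, 6.7]
width: 0.0263
grip_force: 59.3
```

```bash
python3 -m jog '{"dp":[[0,0,-0.02],[0,0,-0.05],[0,0,-0.09],[0,0,-0.13],[0,0,-0.17]],"dr":[[0,0,0],[0,0,0],[0,0,0],[0,0,0],[0,0,0]],"gripper":[-1,-1,-1,-1,-1]}';python3 -m jog '{"dp":[[0,0,-0.03],[0,0,-0.06],[0,0,-0.07],[0,0,-0.07]],"dr":[[0,0,0],[0,0,0],[0,0,0],[0,0,0]],"gripper":[-1,-1,-1,-1]}'
python3 - <<'E'
from h import *
s=robot.sense();print(s["position"],s["joint_pos"])
R=np.array(s["tcp_rot"]);a=robot.snapshot("scene");b=robot.snapshot("side")
G=np.array(s["position"])-R[:,2]*robot.pinch_z
print("exp grip",proj(a,G),proj(b,G),"whisk",proj(a,G+R[:,2]*.115),proj(b,G+R[:,2]*.115))
for q in["grip","whisk","bowl"]:
  for n,c in(("a",a),("b",b)):print(q,n,[(np.round(x["uv"],1).tolist(),round(x["score"],2)) for x in robot.place_of(c,q)][:3])
  for n,c in(("a",a),("b",b)):
    if q=="bowl": print("rim",[np.round(x["extent"],1) for x in robot.recognise(c,q)][:1])
cv2.imwrite("pics/m2.png",cv2.resize(np.hstack([a["color"][100:350,150:420],b["color"][120:370,140:410]])[:,:,::-1],(800,370)))
E
```

```text
time: 11.48
position: [0.4576, 0.3153, 0.2841]
tcp_rot: [[-0.488, 0.873, 0.001], [0.873, 0.488, 0.0], [-0.0, 0.001, -1.0]]
force: [-0.8, 0.6, -3.3]
width: 0.0267
grip_force: 59.3
time: 11.98
position: [0.458, 0.3155, 0.3521]
tcp_rot: [[-0.488, 0.873, 0.0], [0.873, 0.488, 0.0], [-0.0, 0.0, -1.0]]
force: [0.5, 0.3, -2.1]
width: 0.0262
grip_force: 59.4
[0.45798902 0.31546203 0.35214541] [2.61625222e+01 1.82964933e+01 2.05570983e+01 9.22343452e+01
 1.20285139e-03 8.69384358e+01]
exp grip [268.7158749  103.42441039] [201.75987595 194.96495799] whisk [269.9821555  134.64862088] [207.77017063 242.08346883]
grip a [([292.6, 190.4], 0.68), ([271.3, 105.3], 0.54)]
grip b [([202.5, 194.2], 0.9), ([237.8, 237.3], 0.53)]
whisk a [([293.5, 218.8], 0.63), ([266.7, 133.5], 0.56)]
whisk b [([211.7, 242.1], 0.95), ([240.7, 274.0], 0.67)]
bowl a [([290.1, 268.2], 0.57)]
bowl b [([316.0, 219.5], 0.59)]
rim [array([258.2, 239.3,  57.6,  41.6])]
rim [array([285.9, 186.3,  58.4,  35.9])]
```

View pics/m2.png

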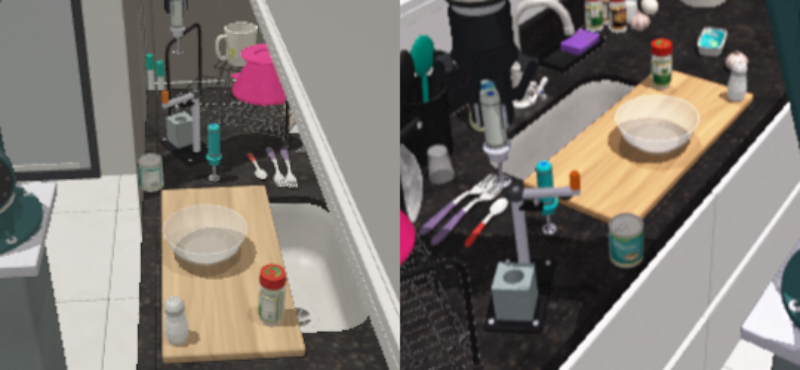

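```bash
cat >> h.py <<'E'
from scipy.spatial.transform import Rotation as Ro
def goal(C,wz,azu,tilt=45):
    u=np.array([np.cos(azu),np.sin(azu),0]);t=np.radians(tilt)
    z=u*np.sin(t)+np.array([0,0,-np.cos(t)])
    s=robot.sense();R=np.array(s["tcp_rot"]);z0=R[:,2]
    ax=np.cross(z0,z);n=np.linalg.norm(ax);rv=ax/max(n,1e-9)*np.arctan2(n,z0@z)
    P=np.array([*C,wz])-z*(.115-robot.pinch_z)
    print("tcp goal",P.round(4),"dp",(R.T@(P-s["position"])).round(4),"dr",(R.T@rv).round(4),"joints",np.round(s["joint_pos"],1))
E
python3 - <<'E'
from h import *
from scipy.optimize import least_squares
a=robot.snapshot("scene");b=robot.snapshot("side")
E=[(s,np.array(robot.outline_of(s,"bowl")[0]["extent"])) for s in(a,b)]
t=np.linspace(0,2*np.pi,120)
def ext(s,p):
    q=np.array([proj(s,(p[0]+r*np.cos(x),p[1]+r*np.sin(x),z)) for r,z in((.083,.081),(.049,.02)) for x in t])
    return np.array([*q.min(0),*q.max(0)])
f=lambda p:np.concatenate([ext(s,p)-[e[0],e[1],e[0]+e[2],e[1]+e[3]] for s,e in E])
r=least_squares(f,[.495,-.162],loss="soft_l1",diff_step=1e-3);print(r.x,f(r.x).round(1))
goal([.495,-.162],.052+.15,-.26)
E
```

```text
[ 0.4923032 -0.170177 ] [-2.6  0.8  0.7 -0.2  0.4 -4.9 -1.4  2.7]
tcp goal [ 0.4292 -0.1445  0.2701] dp [-0.3874 -0.2495  0.0822] dr [-0.5639 -0.5467  0.    ] joints [26.2 18.3 20.6 92.3  0.  86.9]
```

```bash
python3 -m jog '{"dp":[[-0.04,-0.02,0],[-0.09,-0.05,0],[-0.14,-0.075,0],[-0.19,-0.1,0],[-0.24,-0.13,0]],"dr":[[0,0,0],[0,0,0],[0,0,0],[0,0,0],[0,0,0]],"gripper":[-1,-1,-1,-1,-1]}'
python3 -m jog '{"dp":[[-0.04,-0.02,0],[-0.08,-0.05,0],[-0.12,-0.07,0],[-0.12,-0.07,0]],"dr":[[0,0,0],[0,0,0],[0,0,0],[0,0,0]],"gripper":[-1,-1,-1,-1]}'
```

```text
time: 13.3
position: [0.4614, 0.0408, 0.3523]
tcp_rot: [[-0.488, 0.873, 0.0], [0.873, 0.488, -0.0], [-0.0, 0.0, -1.0]]
force: [1.2, -0.8, -1.2]
width: 0.0267
grip_force: 59.5
time: 13.8
position: [0.459, -0.0989, 0.352]
tcp_rot: [[-0.485, 0.874, -0.0], [0.874, 0.485, -0.0], [-0.0, -0.0, -1.0]]
force: [-0.8, 0.6, -2.1]
width: 0.0268
grip_force: 59.6
```

```bash
python3 -c "
from h import *
goal([.494,-.166],.23,-.26)"
```

```text
tcp goal [ 0.4282 -0.1485  0.2981] dp [-0.0285 -0.051   0.0539] dr [-0.5662 -0.5447 -0.    ] joints [-22.1   9.1   7.9  88.8  -0.   38.9]
```

```bash
python3 -m jog '{"dp":[[-0.006,-0.01,0.01],[-0.011,-0.02,0.022],[-0.017,-0.03,0.032],[-0.023,-0.041,0.043],[-0.0285,-0.051,0.054]],"dr":[[-0.113,-0.109,0],[-0.226,-0.218,0],[-0.34,-0.327,0],[-0.453,-0.436,0],[-0.566,-0.545,0]],"gripper":[-1,-1,-1,-1,-1]}'
python3 -m jog '{"dp":[[0,0,0],[0,0,0]],"dr":[[0,0,0],[0,0,0]],"gripper":[-1,-1]}'
cat > look.py <<'E'
import sys
from h import *
s=robot.sense();R=np.array(s["tcp_rot"]);print("tilt",np.degrees(np.arccos(-R[2,2])),np.round(s["joint_pos"],1))
W=np.array(s["position"])+R[:,2]*(.115-robot.pinch_z);print("whisk exp",W)
ims=[robot.snapshot(n) for n in("scene","side","wrist")];G=W-R[:,2]*.115
for n,c in zip("abw",ims):
  print(n,"exp whisk",proj(c,W).round(1),"collar",proj(c,W-R[:,2]*.06).round(1),"end",proj(c,W-R[:,2]*.145).round(1),"net",[(np.round(x["uv"],1).tolist(),round(x["score"],2)) for x in robot.place_of(c,"whisk")][:3])
  for x in robot.outline_of(c,"bowl")[:1]:print("  bowl",np.round(x["extent"],1),x["score"],[np.round(y["uv"]) for y in robot.place_of(c,"bowl")][:1], "exp rim c",proj(c,(.494,-.166,.081)).round(1),"foot",proj(c,(.494,-.166,.02)).round(1))
cv2.imwrite(f"pics/{sys.argv[1]}.png",np.vstack([cv2.resize(np.hstack([ims[0]["color"][170:310,200:380],ims[1]["color"][130:270,240:420]])[:,:,::-1],(780,303),interpolation=cv2.INTER_CUBIC),cv2.copyMakeBorder(cv2.resize(ims[2]["color"],(380,285))[:,:,::-1],0,0,0,400,0)]))
E
python3 look.py t1
```

```text
time: 14.42
position: [0.428, -0.1453, 0.2986]
tcp_rot: [[-0.29, 0.665, 0.689], [0.819, 0.544, -0.18], [-0.494, 0.512, -0.702]]
force: [1.8, -1.8, -1.7]
width: 0.0269
grip_force: 59.8
time: 14.68
position: [0.4293, -0.1467, 0.3004]
tcp_rot: [[-0.291, 0.668, 0.684], [0.821, 0.542, -0.18], [-0.492, 0.509, -0.706]]
force: [0.2, -0.2, -0.3]
width: 0.0265
grip_force: 59.9
tilt 45.05545725623111 [-40.9 -21.7 -44.1  25.6  18.2  26.9]
whisk exp [ 0.49524807 -0.16401794  0.23240055]
a exp whisk [288.2 207. ] collar [272.6 192.2] end [249.8 170.6] net [([286.2, 207.5], 0.84), ([293.3, 215.3], 0.61)]
  bowl [261.1 236.6  55.7  43.9] 0.84 [array([290., 270.])] exp rim c [288.7 252.2] foot [289.1 268.8]
b exp whisk [311.4 152.5] collar [322.8 143.8] end [340.4 130.3] net [([315.8, 151.8], 0.74), ([240.3, 272.0], 0.64)]
  bowl [285.5 186.6  56.7  36.9] 0.8 [array([314., 219.])] exp rim c [311.8 198.5] foot [311.6 215.7]
w exp whisk [278.9 204.1] collar [278.6 234.6] end [277.7 333. ] net [([279.2, 205.2], 0.94)]
  bowl [ 93.2   2.9 171.7 172.2] 0.77 [array([168.,  71.])] exp rim c [195.5  98.1] foot [173.3  68.5]
```

View pics/t1.png

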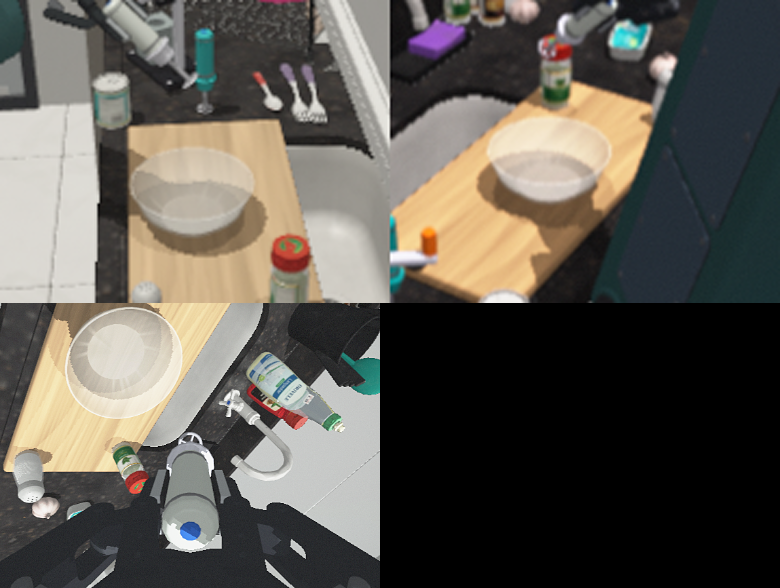

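```bash
cat > bowl.py <<'E'
from h import *
from scipy.optimize import least_squares
t=np.linspace(0,2*np.pi,120)
def ext(s,p):
    q=np.array([proj(s,(p[0]+r*np.cos(x),p[1]+r*np.sin(x),z)) for r,z in((.083,.081),(.049,.02)) for x in t])
    return np.array([*q.min(0),*q.max(0)])
for n in("scene","side","wrist"):
    s=robot.snapshot(n)
    for x in robot.outline_of(s,"bowl")[:1]:
        m=x["pixels"].astype(np.uint8);l,t0,w,h=cv2.boundingRect(m)
        f=lambda p:ext(s,p)-[l,t0,l+w-1,t0+h-1]
        r=least_squares(f,[.495,-.162],diff_step=1e-3);print(n,x["score"],r.x.round(4),f(r.x).round(1),(l,t0,w,h))
E
python3 bowl.py
python3 - <<'E'
from h import *
w=robot.snapshot("wrist"); print({k:v for k,v in w.items() if k!="color"})
E
```

```text
scene 0.94 [ 0.4931 -0.1684] [-1.1 -1.4  1.1  0.9] (261, 238, 56, 42)
side 0.74 [ 0.4917 -0.1688] [-1.7 -1.7  1.6  1.2] (286, 185, 55, 40)
wrist 0.87 [ 0.4929 -0.1692] [-0.3 -0.4  0.7  1. ] (99, 9, 173, 164)
{'fovy': 61.707114031231065, 'cx': 280.03234566245203, 'cy': 202.44201980316953, 'position': array([ 0.31014537, -0.06336705,  0.36544563]), 'attitude': array([[ 0.66845833,  0.09516937,  0.73763558],
       [ 0.54263693, -0.74066243, -0.39618723],
       [ 0.50863407,  0.66510297, -0.54674438]]), 'shot': 23}
```

All three cameras agree that the bowl is at (0.493, -0.169). Now I'll lower the whisk straight down in stages.

```bash
python3 -c "
from h import *
goal([.4928,-.1688],.14,-.26);goal([.4928,-.1688],.23,-.26)"
```

```text
tcp goal [ 0.427  -0.1513  0.2081] dp [ 0.0405 -0.0496  0.0637] dr [ 0.002  -0.0015 -0.    ] joints [-41.  -21.7 -44.4  25.4  18.3  26.8]
tcp goal [ 0.427  -0.1513  0.2981] dp [-0.0037 -0.0038  0.0001] dr [ 0.002  -0.0015 -0.    ] joints [-41.  -21.7 -44.4  25.4  18.3  26.8]
```

```bash
python3 -m jog '{"dp":[[-0.0037,-0.0038,0],[0.011,-0.019,0.021],[0.026,-0.034,0.042],[0.0405,-0.0496,0.0637],[0.0405,-0.0496,0.0637]],"dr":[[0,0,0],[0,0,0],[0,0,0],[0,0,0],[0,0,0]],"gripper":[-1,-1,-1,-1,-1]}'; python3 -c "
from h import *
goal([.4928,-.1688],.052,-.26);goal([.4928,-.1688],.1,-.26)"
```

```text
time: 16.25
position: [0.4261, -0.1508, 0.2061]
tcp_rot: [[-0.293, 0.67, 0.682], [0.823, 0.54, -0.178], [-0.488, 0.509, -0.709]]
force: [0.7, -0.3, -1.3]
width: 0.0263
grip_force: 59.9
tcp goal [ 0.427  -0.1513  0.1201] dp [ 0.0412 -0.0434  0.0617] dr [ 0.0001 -0.0048  0.    ] joints [-42.2 -16.6 -57.5   7.7  19.   25.9]
tcp goal [ 0.427  -0.1513  0.1681] dp [ 0.0178 -0.019   0.0277] dr [ 0.0001 -0.0048  0.    ] joints [-42.2 -16.6 -57.5   7.7  19.   25.9]
```

Leaning straight towards the robot would run joint 3 into its limit lower down. I'll swing the lean towards the left, about the whisk, at this height.

Run:
```python
from h import *
s=robot.sense();R=np.array(s["tcp_rot"]);T=np.array(s["position"])
for k in range(1,6):
  z=Ro.from_rotvec([0,0,-.16*k]).as_matrix();W=np.array([.4928,-.1688,.14])
  L=W-T if 0 else R[:,2]*(.115-robot.pinch_z)
  P=W-z@L;print((R.T@(P-T)).round(4).tolist(),(R.T@[0,0,-.16*k]).round(4).tolist())
```

```text
[0.0052, 0.0093, -0.0001] [0.078, -0.0814, 0.1135]
[0.0116, 0.0179, 0.0017] [0.156, -0.1629, 0.227]
[0.0167, 0.027, 0.0047] [0.234, -0.2443, 0.3405]
[0.0205, 0.0363, 0.0087] [0.312, -0.3257, 0.454]
[0.0229, 0.0456, 0.0138] [0.39, -0.4071, 0.5676]
```

```bash
python3 -m jog '{"dp":[[0.0052,0.0093,-0.0001],[0.0116,0.0179,0.0017],[0.0167,0.027,0.0047],[0.0205,0.0363,0.0087],[0.0229,0.0456,0.0138]],"dr":[[0.078,-0.0814,0.1135],[0.156,-0.163,0.227],[0.234,-0.244,0.3405],[0.312,-0.326,0.454],[0.39,-0.407,0.568]],"gripper":[-1,-1,-1,-1,-1]}';python3 -m jog '{"dp":[[0,0,0],[0,0,0],[0,0,0]],"dr":[[0,0,0],[0,0,0],[0,0,0]],"gripper":[-1,-1,-1]}'; python3 -c "
from h import *
R=np.array(robot.sense()['tcp_rot'])[:,2];az=np.arctan2(R[1],R[0]);print(az)
goal([.4928,-.1688],.14,az);goal([.4928,-.1688],.1,az)"
```

```text
time: 16.88
position: [0.4614, -0.1093, 0.2124]
tcp_rot: [[0.392, 0.851, 0.35], [0.78, -0.105, -0.616], [-0.488, 0.515, -0.705]]
force: [-1.1, -0.8, -2.2]
width: 0.0262
grip_force: 59.9
time: 17.25
position: [0.4597, -0.1108, 0.2108]
tcp_rot: [[0.388, 0.853, 0.35], [0.782, -0.103, -0.614], [-0.488, 0.512, -0.707]]
force: [0.0, 0.3, -2.3]
width: 0.0267
grip_force: 59.9
-1.0526307672024209
tcp goal [ 0.4591 -0.1096  0.2081] dp [ 0.0019 -0.002   0.001 ] dr [ 0.0002  0.0002 -0.    ] joints [ -2.6  -2.1 -43.2  20.7 -36.7  94.6]
tcp goal [ 0.4591 -0.1096  0.1681] dp [ 0.0215 -0.0225  0.0293] dr [ 0.0002  0.0002 -0.    ] joints [ -2.6  -2.1 -43.2  20.7 -36.7  94.6]
```

```bash
python3 -m jog '{"dp":[[0.0019,-0.002,0.001],[0.012,-0.012,0.015],[0.0215,-0.0225,0.029],[0.0215,-0.0225,0.029],[0.0215,-0.0225,0.029]],"dr":[[0,0,0],[0,0,0],[0,0,0],[0,0,0],[0,0,0]],"gripper":[-1,-1,-1,-1,-1]}' >/dev/null; python3 look.py t2; python3 bowl.py;  python3 -c "
from h import *
goal([.4928,-.1688],.052,-1.0526)"
```

```text
tilt 45.041881957175534 [ -2.4   1.2 -48.2  12.6 -36.9  94.9]
whisk exp [ 0.49346035 -0.1683113   0.10051126]
a exp whisk [288.5 247.2] collar [280.2 228.3] end [268.8 201.8] net [([286.0, 248.3], 0.85), ([294.6, 219.3], 0.79), ([259.2, 161.8], 0.62)]
  bowl [262.6 235.4  52.2  44.8] 0.55 [array([289., 269.])] exp rim c [288.7 252.2] foot [289.1 268.8]
b exp whisk [312.4 192.5] collar [312.3 187.8] end [312.1 180.6] net [([240.1, 277.6], 0.91), ([316.9, 190.8], 0.62)]
  bowl [285.5 191.5  55.9  32.9] 0.7 [array([313., 216.])] exp rim c [311.8 198.5] foot [311.6 215.7]
w exp whisk [280.  204.2] collar [280.1 234.6] end [280.5 332.5] net [([280.3, 207.9], 0.97)]
  bowl [149.5  78.3 203.9 189.5] 0.64 [array([223., 142.])] exp rim c [266.7 184.4] foot [230.5 137.8]
scene 0.85 [ 0.4944 -0.1709] [-0.7 -1.9  0.7  1.5] (261, 239, 57, 41)
side 0.86 [ 0.4917 -0.1688] [-0.7 -2.7  0.6  2.2] (285, 186, 57, 38)
wrist 0.76 [ 0.4934 -0.1663] [-1.5  1.1  2.3 -0.9] (154, 77, 203, 187)
tcp goal [ 0.4591 -0.1096  0.1201] dp [ 0.0225 -0.0248  0.034 ] dr [-0.0001  0.0005 -0.    ] joints [ -2.3   1.3 -48.2  12.6 -36.9  94.9]
```

View pics/t2.png

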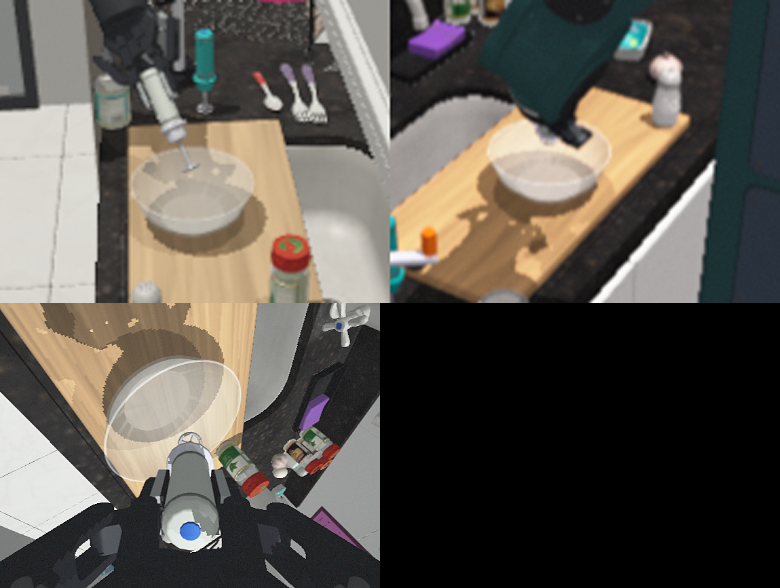

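The whisk (scene 288,247) is over the bowl's middle and the bowl hasn't moved. Now the last descent.

```bash
python3 -m jog '{"dp":[[0.0075,-0.008,0.011],[0.015,-0.0165,0.0225],[0.0225,-0.0248,0.034],[0.0225,-0.0248,0.034],[0.0225,-0.0248,0.034]],"dr":[[0,0,0],[0,0,0],[0,0,0],[0,0,0],[0,0,0]],"gripper":[-1,-1,-1,-1,-1]}'; python3 -m jog '{"dp":[[0,0,0],[0,0,0],[0,0,0]],"dr":[[0,0,0],[0,0,0],[0,0,0]],"gripper":[-1,-1,-1]}'; python3 look.py t3; python3 bowl.py
```

```text
time: 19.4
position: [0.4593, -0.1097, 0.1206]
tcp_rot: [[0.388, 0.853, 0.35], [0.782, -0.103, -0.615], [-0.488, 0.512, -0.707]]
force: [-0.1, 0.1, -1.5]
width: 0.0266
grip_force: 59.9
time: 19.77
position: [0.4591, -0.1097, 0.1204]
tcp_rot: [[0.388, 0.853, 0.35], [0.782, -0.103, -0.615], [-0.488, 0.512, -0.707]]
force: [0.7, -0.2, -2.5]
width: 0.0265
grip_force: 59.9
tilt 45.03034776445046 [ -2.5   5.9 -53.7   2.4 -36.8  94.8]
whisk exp [ 0.49286253 -0.16886832  0.05229576]
a exp whisk [288.5 260.7] collar [280.5 242. ] end [269.2 215.9] net [([285.8, 259.2], 0.82), ([292.8, 216.0], 0.54)]
  bowl [261.4 237.3  55.1  43.4] 0.72 [array([286., 268.])] exp rim c [288.7 252.2] foot [289.1 268.8]
b exp whisk [312.5 206.3] collar [312.4 202.3] end [312.2 196. ] net [([240.3, 274.9], 0.64), ([314.3, 206.9], 0.43)]
  bowl [284.4 191.5  56.7  31.9] 0.83 [array([313., 219.])] exp rim c [311.8 198.5] foot [311.6 215.7]
w exp whisk [280.7 204.2] collar [281.  234.7] end [281.8 332.8] net [([277.9, 205.5], 0.71)]
  bowl [179.  113.6 217.8 189. ] 0.75 [array([257., 178.])] exp rim c [304.1 229.8] foot [259.6 172.8]
scene 0.72 [ 0.4929 -0.1711] [-1.2 -0.9  1.2  0.5] (261, 238, 56, 43)
side 0.69 [ 0.4866 -0.1602] [-0.8 -4.   0.8  3.3] (285, 189, 57, 36)
wrist 0.58 [ 0.495  -0.1633] [-0.5 -2.5  5.9 10.1] (182, 114, 219, 185)
```

View pics/t3.png

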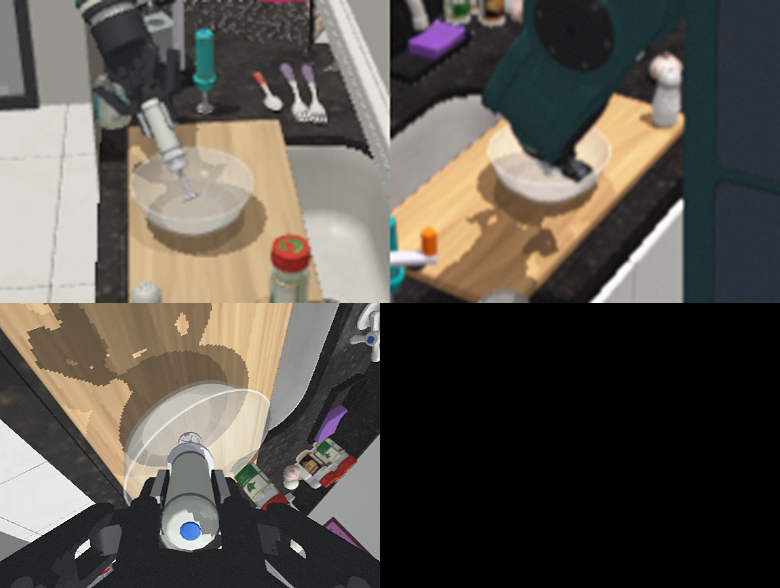

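The whisk (scene 288,260; wrist 280,205) is inside the bowl near its middle, below the rim and clear of the glass. The bowl hasn't moved and the wrist force is only the frother's weight.

```bash
python3 -c "
from h import *
print(robot.job_done())"
```

```text
the job is handed in; nothing more can be done
None
```

Job handed in: the keeper arm is open at its end stop, and the frother is held still at 45° with its whisk in the middle of the bowl, below the rim and clear of the glass; the bowl was not moved.

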